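Test a silver bar from both ends

ROBOT

A 6-joint arm with a two-finger parallel gripper is mounted at the origin on the work surface. World frame = base frame: x ahead of the robot, y to its left, z up, the work surface at z = 0. Lengths are in m, angles in rad, forces in N, time in s.
With the tool pointing down it reaches from about 0.325 to 0.775 m from the base axis. Payload 9.3 kg.
Tool frame: the origin (TCP) lies midway between the tips of the shut fingers; the grasp point (between the pads) lies 19 mm behind it; z points along the fingers, y is the direction in which the jaws open and shut (so a half turn about z gives the same grasp; the last joint's range is limited). The gripper opens to 85 mm and grips with 20 to 120 N. Pads are 22 mm wide; open, the fingers measure 114 mm over their backs; the gripper's body (76 mm by 85 mm) begins 54 mm behind the grasp point. The pads swing forward as they close: fully open they stand 13 mm farther back than shut.
Start: joints at [1.196, 0.259, 0.021, 1.334, 0, 1.418], TCP at [0.121, 0.537, 0.231] pointing down, gripper open.
Joint ranges: [-3.04, 3.04], [-0.91, 1.82], [-1.04, 1.36], [-1.92, 1.95], [-1.52, 1.45], [-3.14, 3.14]. Speed limits (rad/s): [2.22, 2.22, 2.79, 3.14, 3.14, 3.14].

INTERFACE

Orientations are given as a unit quaternion [w, x, y, z].
In Python, from workcell import env gives the robot as it stands.
- The arm moves only by the tool drive_tool, never from a script. Its argument "motion" is a list that holds one entry, the list of rows, each a list of 5 numbers: the shift along the tool's x, y, z in cm, then the turn about the tool's z in rad, then the opening, from -1 (shut) to 1 (fully open). A call has 1 to 10 rows; each row is the pose to reach, as a shift and turn from the pose commanded when the call began, along the tool's axes at that moment; what a row does not reach only later rows make up. A row lasts 1/8 s, in which the tool goes at most 62.5 mm and 10.7 degrees, less where a joint would pass 70% of its speed; a pose out of reach is approached as far as the arm can. A call with a gripper value outside its range is refused whole. The fingers move at their own pace and stop on an object; "grip_force" is the grip in N (left out, the last holds). Time passes only in rows, so rows that repeat a pose let the fingers close. It gives the time, the measured TCP pose, the force and the opening at its end, in the units of the state.
- env.sense(): the state, without advancing time (a new reading comes with each control period).
- env.snapshot(name): name is "scene" or "top" or "wrist"; returns the picture (384x512x3 uint8, red, green, blue); there is no depth.
- env.camera_info(name): a dict with "fx", "fy", "cx", "cy" (pixels), "world_to_cam" (4x4, takes a point from world to camera coordinates). Camera axes: x right, y down, z forward; pixel columns grow to the right and rows downward; lengths in m; the calibration is good to about 2 mm. A picture is of the moment at which its call begins: read the wrist's pose just before it. camera_info takes no time and is no camera call; for the wrist camera it gives the pose at the moment of the call.
- env.close_job(): hands the job in, once; it reports no verdict.
The state is a dict: "t": time; "joints": joint angles; "qvel": joint speeds; "joint_efforts": joint torques, N m; "ee_pos": TCP position; "tool_rot": TCP orientation; "force": force on the tool from outside, world axes, zero at the start; "wrist_torque": the same for the moment, N m; "width": finger opening in m.
Only numpy, scipy, OpenCV 4.12 (cv2) and the standard library are available. Lean on these libraries where they do the work, as an engineer would, in place of code of your own. Each camera call takes 0.05 s, during which the arm holds its last target. There are 200 camera calls.

TASK

Check the cast silver bar for a drilled-out core: press its plain, full-width end squarely against the middle of the metal tester's sprung contact plate, pushing the plate in by at least half of its travel for half a second without ramming it, then turn the bar round and press the end with the narrow stub against the plate in the same way. Finally lay the bar down (do not drop it) flat in the black tray beside the coins and let go, leaving the coins, the loupe and the ring box where they are.

Things in the scene. Friction and masses are not known exactly. Their poses are not given: they have to be found in the camera images.
- bar: Loose cast silver bar, bare metal, 82 mm long, 32 wide, 20 high, about 0.5 kg, lying flat on the desk. A full-width block from x = -41 to +29 mm; from 29 to 41 mm a narrower stub on the centreline, 16 mm wide, 20 high. Origin: centre of the underside, midway along the 82 mm. x runs along the length towards the stub, z up.
- plain_end (a point): Centre of the bar's plain end face (32 mm wide, 20 mm high), 41 mm from the bar's origin along its -x, 10 mm above its underside.
- stub_end (a point): Centre of the stub's end face (16 mm wide, 20 mm high), 41 mm from the bar's origin along its +x, 10 mm above its underside.
- tester: White bench metal tester fixed to the desk, 150 mm wide, 65 high, screen and keys on top; its steel contact plate sticks out of the front, towards the robot. Origin: on the desk below the front face of the plate when that is out. x points from the plate into the tester (the way the plate is pushed), z up. The housing lies from 31 to 200 mm along x.
- plate_face (a point): Centre of the front face of the tester's contact plate; it moves with the plate. The plate is 46 mm wide and 28 mm high, its lower edge 4 mm and this point 18 mm above the desk. Axes as tester.
- plate (a joint): Travel of the sprung contact plate: 0 m fully out (at rest), 0.010 m fully in against its stop. The spring pushes back with about 1 N at rest, 4 N at half travel and 7 N fully in; the plate comes out again by itself.
- tray: Black leather-look valet tray with brass studs, fixed to the desk, 160 mm (x) by 200 mm (y) outside, walls 5 mm thick and 26 mm high, floor 4 mm thick. Origin: centre of the underside. z up.
- coins: Stack of coins, 39 mm across and 16 mm high, standing in the tray towards its +y end; not to be moved. Origin: centre of the underside.
- loupe: Small folding magnifier lying on the desk: a steel ring 26 mm across and 16 mm high at the origin and a black 40 mm long case along its +x; not to be moved. Origin: centre of the ring's underside.
- ringbox: Dark blue ring box, 55 by 55 mm, 40 mm high, closed, on the desk; not to be moved. Origin: centre of the underside.
There are look-alikes about, which are no part of the job. What is shaped like the bar but purple is not meant. What is shaped like the tester but red is not meant.

How it is judged:
By the outcome, as a careful person would: the job done as asked, in the order asked, and still so for the second after the job is handed in, with the robot touching nothing.
It also fails if it takes over 64 s, if anything falls off the work surface, if the arm or the gripper's body presses on something with over 40 N, if the wrist force passes 120 N, or if a joint passes its speed limit or range.

## Working session

There is one attempt and no reset: what is moved stays moved. The work goes in short steps, Python scripts to look and compute and a tool call to move; the robot and the scene stay as the last step left them, time stands still between calls to the robot, and variables do not carry over. Pictures are saved under pics/ and viewed, about 8 in all and at most 12, crops included, and the job is handed in when it is done.

Besides the shell and the picture viewer there is one more tool, called as name(argument=value, ...), one argument or row to a line, values as JSON. drive_tool: Moves the arm, as the interface text tells. Its arguments: {"type":"object","properties":{"motion":{"type":"array","items":{"type":"array","items":{"type":"array","items":{"type":"number"}}}},"grip_force":{"type":"number"}},"required":["motion"]}

```bash
mkdir -p pics; python3 - <<'E'
from workcell import env
import cv2,numpy as np
s=env.sense();print({k:np.round(v,3).tolist() for k,v in s.items()})
for n in("scene","top"):
    im=env.snapshot(n);cv2.imwrite(f"pics/{n}0.png",im[...,::-1])
    c=env.camera_info(n);print(n,c["fx"],c["cx"],c["cy"],np.round(c["world_to_cam"],3).tolist())
a=cv2.imread("pics/top0.png");b=cv2.imread("pics/scene0.png")
cv2.imwrite("pics/both.png",cv2.resize(np.vstack([a,b]),None,fx=.78,fy=.78))
E
```

```text
{'t': 0.0, 'joints': [1.196, 0.259, 0.021, 1.334, -0.0, 1.418], 'qvel': [-0.001, -0.003, 0.0, 0.001, 0.001, -0.001], 'joint_efforts': [-0.0, -55.565, 34.453, 0.014, -0.0, 0.0], 'ee_pos': [0.121, 0.536, 0.231], 'tool_rot': [-0.0, 0.111, 0.994, -0.001], 'force': [0.285, -0.515, 0.016], 'wrist_torque': [-0.013, -0.034, 0.022], 'width': 0.085}
scene 497.8219780974459 262.6581824993352 187.4837325978824 [[0.314, 0.949, 0.017, -0.193], [0.618, -0.191, -0.762, -0.246], [-0.72, 0.25, -0.647, 1.636], [0.0, 0.0, 0.0, 1.0]]
top 387.7913559040171 261.3679739774561 192.71945185879002 [[-0.024, -1.0, 0.005, 0.046], [-0.999, 0.024, -0.047, 0.441], [0.046, -0.007, -0.999, 0.858], [0.0, 0.0, 0.0, 1.0]]
```

View pics/top0.png

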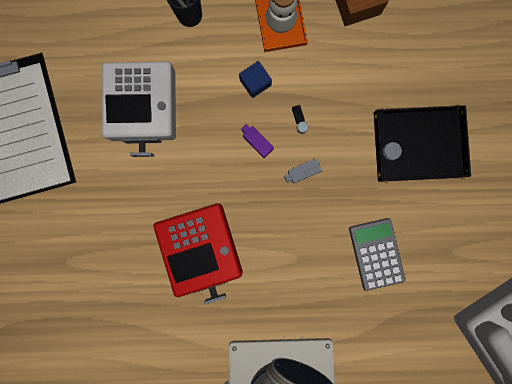

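View pics/scene0.png

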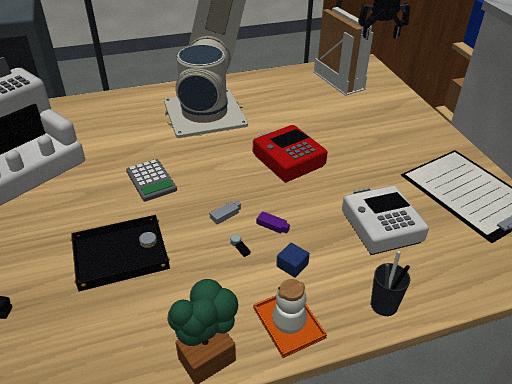

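The top view shows these candidates:
- **Bar:** silver bar at (303,171), its stub towards lower left at (288,179). The purple look-alike is at (257,141).
- **Tester:** white one at (139,100), its plate at (142,155). The red look-alike is at (200,250).
- **Other objects:** calculator (377,255), tray (422,143), coins (392,151), loupe (302,127) and ring box (256,79).

I choose the silver bar and the white tester, and will check both in a close crop.

```bash
cat > h.py <<'E'
import cv2,numpy as np
from workcell import env
def ray(c,uv,z):
    M=np.array(c["world_to_cam"]);R,t=M[:3,:3],M[:3,3]
    uv=np.atleast_2d(np.asarray(uv,float))
    d=np.c_[(uv[:,0]-c["cx"])/c["fx"],(uv[:,1]-c["cy"])/c["fy"],np.ones(len(uv))]@R
    o=-R.T@t
    return o+d*((z-o[2])/d[:,2])[:,None]
def proj(c,P):
    M=np.array(c["world_to_cam"]);q=np.atleast_2d(P)@M[:3,:3].T+M[:3,3]
    return np.c_[c["fx"]*q[:,0]/q[:,2]+c["cx"],c["fy"]*q[:,1]/q[:,2]+c["cy"]]
def rect(c,mask,z):
    """largest contour -> world rect on plane z: centre, long-axis yaw deg, sizes mm"""
    k=max(cv2.findContours(mask.astype(np.uint8),0,cv2.CHAIN_APPROX_NONE)[0],key=cv2.contourArea)[:,0]
    w=ray(c,k,z)[:,:2]
    B=cv2.boxPoints(cv2.minAreaRect((w*1000).astype(np.float32)))
    e=[B[1]-B[0],B[2]-B[1]];e.sort(key=np.linalg.norm)
    return B.mean(0),np.degrees(np.arctan2(e[1][1],e[1][0])),np.linalg.norm(e[1]),np.linalg.norm(e[0]),B,w*1000
E
python3 - <<'E'
from h import *
a=cv2.imread("pics/top0.png");c=env.camera_info("top")
hsv=cv2.cvtColor(a,cv2.COLOR_BGR2HSV);H,S,V=cv2.split(hsv)
def win(m,x0,x1,y0,y1):
    r=np.zeros_like(m);r[y0:y1,x0:x1]=m[y0:y1,x0:x1];return r
ms={"bar":(win((S<60),280,328,150,190),.02),"tester":(win((S<40)&(V>120),95,185,55,141),.065),
"plate":(win(S<70,125,160,151,160),.032),"tray":(win(V<60,365,480,95,190),.026),
"coin":(win((S<60)&(V>70),380,405,138,165),.02),"ring":(win((S<70)&(V>90),294,312,119,137),.016),"box":(win((H>105)&(H<130)&(S>100),235,275,58,100),.04)}
for n,(m,z) in ms.items():
    r=rect(c,m,z);print(n,r[0].round(1),round(r[1],1),r[2].round(1),r[3].round(1),r[4].round(0).tolist())
cr=[cv2.resize(a[y:y+60,x:x+80],(400,300),interpolation=cv2.INTER_CUBIC) for x,y in((265,140),(100,115))]
cv2.imwrite("pics/crop1.png",np.hstack(cr))
E
```

```text
bar [485.9 -56.3] -68.1 82.2 32.1 [[456.0, -24.0], [486.0, -100.0], [516.0, -88.0], [485.0, -12.0]]
tester [644.2 296.2] -0.7 159.2 144.3 [[564.0, 225.0], [723.0, 223.0], [725.0, 367.0], [566.0, 369.0]]
plate [532.6 295.3] 88.7 50.3 11.0 [[527.0, 270.0], [538.0, 270.0], [539.0, 320.0], [528.0, 321.0]]
tray [ 543.2 -322.5] -88.5 206.9 161.2 [[460.0, -221.0], [465.0, -428.0], [626.0, -424.0], [621.0, -217.0]]
coin [ 527.7 -258. ] -64.8 40.2 36.8 [[502.0, -248.0], [520.0, -284.0], [553.0, -268.0], [536.0, -232.0]]
ring [587.1 -61.3] 43.7 23.8 22.4 [[571.0, -61.0], [586.0, -78.0], [603.0, -61.0], [588.0, -45.0]]
box [689.8  43.3] 32.7 60.2 57.2 [[649.0, 51.0], [680.0, 3.0], [731.0, 36.0], [700.0, 84.0]]
```

View pics/crop1.png

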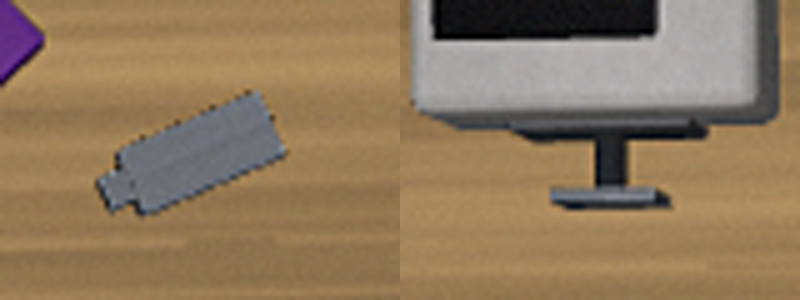

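The crop confirms the silver bar, with its stub at the lower left of the left panel (115,190), and the white tester's plate at (610,197) in the right panel. The measured sizes agree with the given ones (82.2 x 32.1 mm bar). The bar sits at (486,-56) mm, yaw 112°. I move above it.

drive_tool(
  motion=[
    [[-48.7,-49.8,3,0.963,1],[-48.7,-49.8,3,0.963,1],[-48.7,-49.8,3,0.963,1],[-48.7,-49.8,3,0.963,1],[-48.7,-49.8,3,0.963,1],[-48.7,-49.8,3,0.963,1],[-48.7,-49.8,3,0.963,1],[-48.7,-49.8,3,0.963,1],[-48.7,-49.8,3,0.963,1],[-48.7,-49.8,3,0.963,1]],
  ],
)

```text
t: 1.35
ee_pos: [0.4493, 0.0029, 0.2042]
tool_rot: [-0.0, 0.559, 0.829, 0.0]
force: [1.0, 0.9, -0.1]
width: 0.086
```

```bash
cat >> h.py <<'E'
from scipy.spatial.transform import Rotation as Ro
def pose():
    s=env.sense();q=s["tool_rot"];R=Ro.from_quat([q[1],q[2],q[3],q[0]]).as_matrix()
    return s,np.array(s["ee_pos"]),R
def go(x,y,z,phi):
    s,p,R=pose();f=np.degrees(np.arctan2(R[1,0],R[0,0]))
    d=R.T@(np.array([x,y,z])-p)*100
    t=-np.radians((phi-f+180)%360-180)
    print("shift cm",d.round(2),"turn",round(t,4),"| at",(p*1000).round(1),"phi",round(f,2),"tilt",R[:,2].round(3),"j6",round(s["joints"][5],2),"t",round(s["t"],2),"F",np.round(s["force"],1),"w",round(s["width"]*1000,1))
E
python3 -c "
from h import *
go(.486,-.056,.15,112)"
```

```text
shift cm [-6.84  1.19  5.42] turn 0.0016 | at [449.3   2.9 204.2] phi 112.09 tilt [ 0.  0. -1.] j6 1.0 t 1.35 F [ 1.   0.9 -0.1] w 86.0
```

drive_tool(
  motion=[
    [[-6.8,1.2,5.4,0,1],[-6.8,1.2,5.4,0,1],[-6.8,1.2,5.4,0,1],[-6.8,1.2,5.4,0,1]],
  ],
)

```text
t: 1.85
ee_pos: [0.4851, -0.0525, 0.1511]
tool_rot: [0.0, 0.558, 0.83, 0.0]
force: [-0.5, 0.6, 1.0]
width: 0.0852
```

```bash
python3 - <<'E'
from h import *
go(.486,-.056,.004,112)
c=env.camera_info("wrist");a=env.snapshot("wrist")[...,::-1].copy();cv2.imwrite("pics/w1.png",a)
print(proj(c,[[.486,-.056,.02],[.471,-.018,.02],[.501,-.094,.02]]).round())
H,S,V=cv2.split(cv2.cvtColor(a,cv2.COLOR_BGR2HSV))
m=(S<60)&(V>60)
r=rect(c,m,.02);print(r[0].round(1),round(r[1],1),r[2].round(1),r[3].round(1))
E
```

```text
shift cm [-0.36 -0.05 14.71] turn 0.0028 | at [485.1 -52.5 151.1] phi 112.16 tilt [ 0.  0. -1.] j6 0.9 t 1.85 F [-0.5  0.6  1. ] w 85.2
[[256. 189.]
 [257. 149.]
 [256. 225.]]
[ 310.5 -214.6] 11.4 126.4 92.0
```

View pics/w1.png

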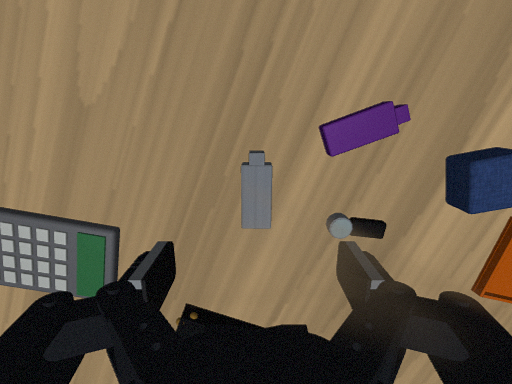

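The bar lies centred at (256,190), with the stub up at (257,155), and it is square to the jaws. The loupe is clear of the jaws at (340,226). Next I refine with a windowed mask.

```bash
python3 - <<'E'
from h import *
c=env.camera_info("wrist");a=cv2.imread("pics/w1.png")
H,S,V=cv2.split(cv2.cvtColor(a,cv2.COLOR_BGR2HSV));m=(S<70)&(V>60)
w=np.zeros_like(m);w[140:245,225:290]=m[140:245,225:290]
r=rect(c,w,.02);print(r[0].round(1),round(r[1],1),r[2].round(1),r[3].round(1))
print((c["world_to_cam"]))
E
```

```text
[487.8 -58.4] -68.6 82.5 31.9
[[ 9.25609263e-01  3.78480188e-01  4.89229951e-04 -4.28611613e-01]
 [ 3.62647423e-01 -8.87257210e-01  2.85064009e-01 -2.37916737e-01]
 [ 1.08325153e-01 -2.63680469e-01 -9.58508358e-01  2.35021256e-01]
 [ 0.00000000e+00  0.00000000e+00  0.00000000e+00  1.00000000e+00]]
```

```bash
python3 -c "
from h import *
go(.4875,-.0575,.004,111.6)"
```

```text
shift cm [-5.500e-01  1.000e-02  1.474e+01] turn 0.0104 | at [485.2 -52.4 151.4] phi 112.2 tilt [ 0.001 -0.    -1.   ] j6 0.9 t 1.9 F [ 0.6 -0.6  0.6] w 85.4
```

drive_tool(
  motion=[
    [[-0.55,0,4,0.01,1],[-0.55,0,8,0.01,1],[-0.55,0,11,0.01,1],[-0.55,0,13,0.01,1],[-0.55,0,13.5,0.01,1],[-0.55,0,13.5,0.01,1]],
  ],
)

```text
t: 2.65
ee_pos: [0.4878, -0.0581, 0.0163]
tool_rot: [0.001, 0.562, 0.827, 0.0]
force: [-0.1, 0.1, 1.4]
width: 0.0851
```

```bash
python3 -c "
from h import *
go(.4875,-.0575,.004,111.6)"
```

```text
shift cm [ 0.06 -0.01  1.23] turn 0.0001 | at [487.8 -58.1  16.3] phi 111.6 tilt [ 0.001 -0.    -1.   ] j6 0.9 t 2.65 F [-0.1  0.1  1.4] w 85.1
```

drive_tool(
  motion=[
    [[0,0,1.2,0,1],[0,0,1.2,0,1],[0,0,1.2,0,-1],[0,0,1.2,0,-1],[0,0,1.2,0,-1],[0,0,1.2,0,-1],[0,0,1.2,0,-1],[0,0,1.2,0,-1],[0,0,1.2,0,-1],[0,0,1.2,0,-1]],
  ],
  grip_force=70,
)

```text
t: 3.9
ee_pos: [0.4877, -0.0586, 0.0039]
tool_rot: [0.0, 0.563, 0.827, 0.0]
force: [-0.9, -0.4, 5.1]
width: 0.0305
```

```bash
python3 -c "
from h import *
go(.4875,-.0575,.10,111.6)"
```

```text
shift cm [ 0.11  0.03 -9.61] turn -0.001 | at [487.7 -58.6   3.9] phi 111.54 tilt [ 0.001 -0.    -1.   ] j6 0.9 t 3.9 F [-0.9 -0.4  5.1] w 30.5
```

drive_tool(
  motion=[
    [[0,0,-3,0,-1],[0,0,-7,0,-1],[0,0,-11,0,-1],[0,0,-13,0,-1],[0,0,-13,0,-1]],
  ],
)

```text
t: 4.53
ee_pos: [0.4879, -0.0587, 0.1342]
tool_rot: [0.001, 0.562, 0.827, 0.0]
force: [0.7, 0.2, -4.8]
width: 0.0304
```

```bash
python3 - <<'E'
from h import *
go(.42,.26,.135,112)
a=cv2.imread("pics/top0.png");c=env.camera_info("top")
H,S,V=cv2.split(cv2.cvtColor(a,cv2.COLOR_BGR2HSV))
print(rect(c,((H<8)|(H>172))&(S>150),.065)[4].round())
E
```

```text
shift cm [32.14  5.39 -0.11] turn -0.008 | at [487.9 -58.7 134.2] phi 111.54 tilt [ 0.002 -0.001 -1.   ] j6 0.9 t 4.53 F [ 0.7  0.2 -4.8] w 30.4
[[225. 220.]
 [267.  76.]
 [422. 121.]
 [381. 265.]]
```

drive_tool(
  motion=[
    [[32,5.4,0,0,-1],[32,5.4,0,0,-1],[32,5.4,0,0,-1],[32,5.4,0,0,-1],[32,5.4,0,0,-1],[32,5.4,0,0,-1],[32,5.4,0,0,-1],[32,5.4,0,0,-1],[32,5.4,0,0,-1]],
  ],
)

```text
t: 5.65
ee_pos: [0.4206, 0.2577, 0.1332]
tool_rot: [-0.0, 0.563, 0.826, -0.0]
force: [0.2, 0.1, -5.1]
width: 0.0302
```

```bash
python3 - <<'E'
from h import *
go(.44,.295,.135,179)
c=env.camera_info("wrist");a=env.snapshot("wrist")[...,::-1].copy();cv2.imwrite("pics/w2.png",a)
np.save("c2.npy",c,allow_pickle=True)
print(proj(c,[[.527,.295,.032],[.527,.318,.032],[.527,.272,.032]]).round())
E
```

```text
shift cm [ 2.77  3.17 -0.18] turn -1.1794 | at [420.6 257.7 133.2] phi 111.42 tilt [-0. -0. -1.] j6 1.58 t 5.65 F [ 0.2  0.1 -5.1] w 30.2
[[379. 198.]
 [391. 175.]
 [367. 219.]]
```

View pics/w2.png

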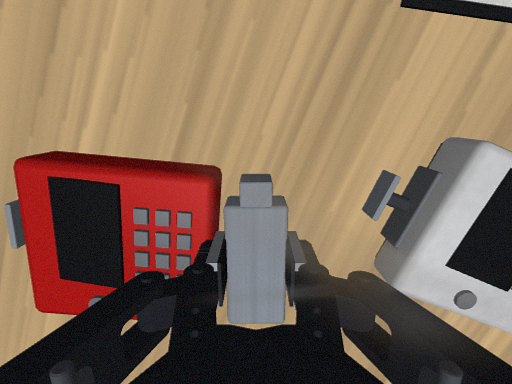

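The bar is held straight, with the stub tip at (257,176). The white tester's plate is at (382,194), and its face and top edge need a zoom.

```bash
python3 - <<'E'
from h import *
c=np.load("c2.npy",allow_pickle=True).item();a=cv2.imread("pics/w2.png")
cv2.imwrite("pics/w2c.png",cv2.resize(a[160:230,355:455],(800,560),interpolation=cv2.INTER_CUBIC))
s,p,R=pose();g=cv2.cvtColor(a,cv2.COLOR_BGR2GRAY)
# held bar: stub tip corners and block edges on top plane
z=p[2]+.016
P=ray(c,[[241,176],[271,176],[228,198],[287,198],[226,322],[286,322]],z);q=(P-p)@R*1000
print(q.round(1))
E
```

```text
[[ 42.6  -7.7 -16. ]
 [ 42.6   6.3 -16. ]
 [ 31.8 -14.1 -16. ]
 [ 31.9  14.2 -16. ]
 [-39.9 -17.2 -16. ]
 [-39.9  16.  -16. ]]
```

View pics/w2c.png

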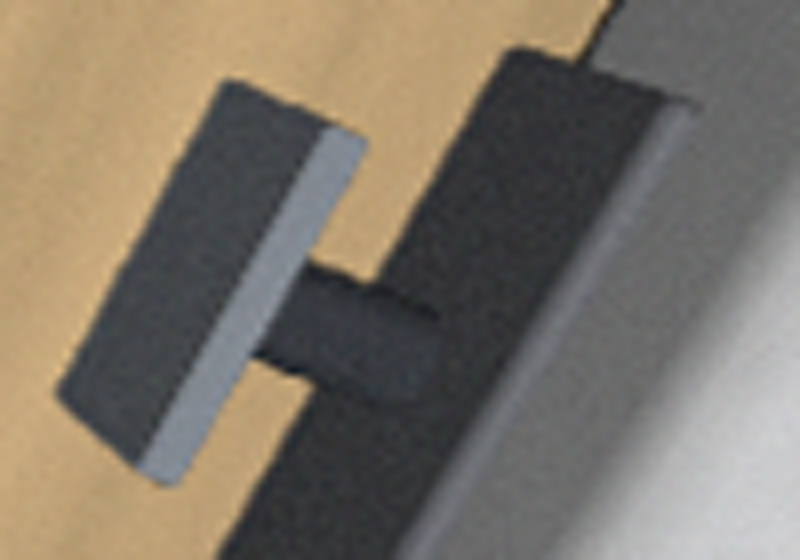

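The zoom shows the plate's front top edge running from (325,128) to (138,466), and the face's bottom edge from (228,80) to (60,392).

```bash
python3 - <<'E'
from h import *
c=np.load("c2.npy",allow_pickle=True).item()
f=lambda u,v:[354.6+u/8,159.6+v/8]
for pts,z in(([f(325,128),f(138,466)],.032),([f(228,80),f(60,392)],.004)):
    P=ray(c,pts,z)*1000;d=P[0]-P[1];print(P.round(1).tolist(),"mid",P.mean(0).round(1),"len",np.linalg.norm(d).round(1),"yaw",np.degrees(np.arctan2(-d[0],d[1])).round(2))
c=env.camera_info("top")
print(ray(c,[[100+150/5-.5,115+205/5-.5],[100+255/5,115+205/5-.5]],.032)*1000)
# housing front ledge edge
E
```

```text
[[530.8, 319.0, 32.0], [530.7, 275.1, 32.0]] mid [530.7 297.1  32. ] len 43.9 yaw -0.17
[[532.2, 319.4, 4.0], [532.0, 275.0, 4.0]] mid [532.1 297.2   4. ] len 44.5 yaw -0.24
[[528.82656702 321.61775203  32.        ]
 [527.73575831 274.66783548  32.        ]]
```

```bash
python3 -c "
from h import *
go(.462,.297,.10,179.5)"
```

```text
shift cm [2.14 5.29 3.33] turn -1.1881 | at [420.6 257.8 133.3] phi 111.43 tilt [-0. -0. -1.] j6 1.58 t 5.7 F [ 0.9  0.1 -4.6] w 30.2
```

drive_tool(
  motion=[
    [[2.1,5.3,1,-1.188,-1],[2.1,5.3,2,-1.188,-1],[2.1,5.3,3.3,-1.188,-1],[2.1,5.3,3.3,-1.188,-1],[2.1,5.3,3.3,-1.188,-1],[2.1,5.3,3.3,-1.188,-1],[2.1,5.3,3.3,-1.188,-1],[2.1,5.3,3.3,-1.188,-1]],
  ],
)

```text
t: 6.7
ee_pos: [0.4621, 0.2972, 0.1004]
tool_rot: [0.0, 0.004, 1.0, -0.0]
force: [-0.5, -0.6, -3.1]
width: 0.0302
```

```bash
python3 -c "
from h import *
go(.462,.297,.012,179.5)"
```

```text
shift cm [ 0.01 -0.02  8.84] turn 0.0001 | at [462.1 297.2 100.4] phi 179.51 tilt [ 0. -0. -1.] j6 0.43 t 6.7 F [-0.5 -0.6 -3.1] w 30.2
```

Next, descend and approach to about 5 mm from the plate (tool -x is world +x).

drive_tool(
  motion=[
    [[0,0,3,0,-1],[0,0,6,0,-1],[0,0,8,0,-1],[0,0,8.8,0,-1],[0,0,8.8,0,-1],[-0.8,0,8.8,0,-1],[-1.6,0,8.8,0,-1],[-2.2,0,8.8,0,-1],[-2.2,0,8.8,0,-1]],
  ],
)

```text
t: 7.82
ee_pos: [0.4845, 0.2977, 0.0125]
tool_rot: [0.0, 0.004, 1.0, 0.0]
force: [-0.5, -0.0, -4.7]
width: 0.0307
```

```bash
python3 - <<'E'
from h import *
go(.497,.297,.012,179.5)
a=env.snapshot("top")[...,::-1];b=env.snapshot("scene")[...,::-1]
cv2.imwrite("pics/p1.png",np.hstack([cv2.resize(a[120:180,105:185],(400,300),interpolation=2),cv2.resize(b[165:240,310:410],(400,300),interpolation=2)]))
E
```

```text
shift cm [-1.25 -0.06  0.05] turn 0.0015 | at [484.5 297.7  12.5] phi 179.58 tilt [ 0.  0. -1.] j6 0.41 t 7.83 F [-0.5 -0.  -4.7] w 30.7
```

View pics/p1.png

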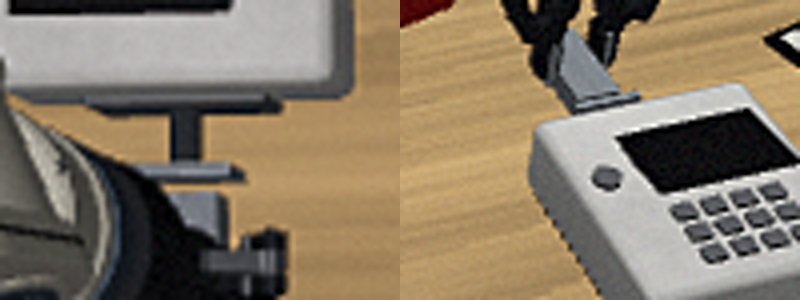

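The plain end is about 5 mm short of the plate, square to it and centred (plate edge at (240,175), bar edge at (228,195)). I push slowly.

drive_tool(
  motion=[
    [[-0.2,0,0,0,-1],[-0.35,0,0,0,-1],[-0.5,0,0,0,-1],[-0.62,0,0,0,-1],[-0.74,0,0,0,-1],[-0.86,0,0,0,-1],[-0.98,0,0,0,-1],[-1.0,0,0,0,-1]],
  ],
)

```text
t: 8.93
ee_pos: [0.4935, 0.2976, 0.0123]
tool_rot: [-0.0, 0.003, 1.0, -0.0]
force: [-3.1, 0.8, -3.3]
width: 0.0304
```

```bash
python3 -c "
from h import *
for i in range(1):go(.497,.297,.012,179.5)"
```

```text
shift cm [-0.35 -0.06  0.03] turn 0.002 | at [493.5 297.6  12.3] phi 179.61 tilt [-0.001 -0.    -1.   ] j6 0.4 t 8.93 F [-3.1  0.8 -3.3] w 30.4
```

drive_tool(
  motion=[
    [[-0.1,0,0,0,-1],[-0.2,0,0,0,-1],[-0.3,0,0,0,-1],[-0.38,0,0,0,-1],[-0.38,0,0,0,-1],[-0.38,0,0,0,-1]],
  ],
)

```text
t: 9.68
ee_pos: [0.4974, 0.2976, 0.0123]
tool_rot: [-0.0, 0.003, 1.0, -0.0]
force: [-4.6, 0.3, -3.1]
width: 0.0301
```

```bash
python3 - <<'E'
from h import *
go(.497,.297,.012,179.5)
F=[]
for i in range(6):
    a=env.snapshot("scene" if i%2 else "top");F.append(env.sense()["force"][0])
print(np.round(F,2),np.mean(F))
go(.499,.297,.012,179.5)
E
```

```text
shift cm [ 0.04 -0.06  0.03] turn 0.002 | at [497.4 297.6  12.3] phi 179.61 tilt [-0. -0. -1.] j6 0.4 t 9.68 F [-4.6  0.3 -3.1] w 30.1
[-5.56 -4.51 -5.59 -4.46 -4.25 -4.57] -4.8228451191856925
shift cm [-0.17 -0.06  0.03] turn 0.002 | at [497.4 297.6  12.3] phi 179.62 tilt [-0. -0. -1.] j6 0.4 t 9.97 F [-4.6  0.7 -3.9] w 30.3
```

Mean force is 4.8 N, so the plate is about 6.3 mm in. I add 1 mm for margin, hold 0.75 s, and back off gently.

drive_tool(
  motion=[
    [[-0.06,0,0,0,-1],[-0.12,0,0,0,-1],[-0.12,0,0,0,-1],[-0.12,0,0,0,-1],[-0.12,0,0,0,-1],[-0.12,0,0,0,-1],[-0.12,0,0,0,-1],[-0.12,0,0,0,-1]],
  ],
)

```text
t: 10.98
ee_pos: [0.4984, 0.2976, 0.0123]
tool_rot: [-0.0, 0.003, 1.0, -0.0]
force: [-5.3, 1.1, -3.7]
width: 0.0301
```

```bash
python3 - <<'E'
from h import *
b=env.snapshot("scene")[...,::-1];a=env.snapshot("top")[...,::-1]
cv2.imwrite("pics/p2.png",np.hstack([cv2.resize(a[120:180,105:185],(400,300),interpolation=2),cv2.resize(b[165:240,310:410],(400,300),interpolation=2)]))
go(.47,.297,.012,179.5)
E
```

```text
shift cm [ 2.85 -0.08  0.03] turn 0.002 | at [498.5 297.6  12.3] phi 179.62 tilt [-0. -0. -1.] j6 0.4 t 11.07 F [-5.9  1.2 -2.9] w 30.4
```

View pics/p2.png

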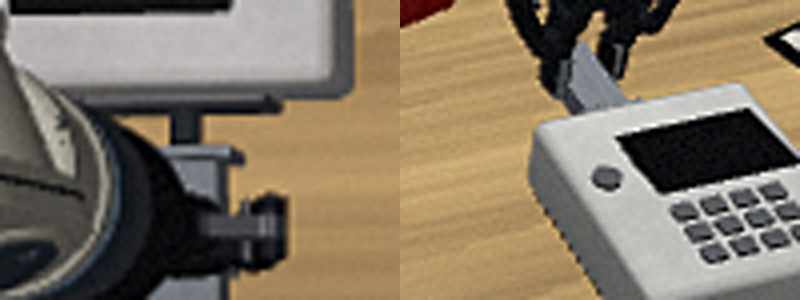

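The plate has moved from row 172 to row 154 in the crop, which is about 7.6 mm, so it is well past half travel. I back off and lift.

drive_tool(
  motion=[
    [[0.4,0,0,0,-1],[1.0,0,0,0,-1],[2.0,0,0,0,-1],[3.0,0,0,0,-1],[3.0,0,-3,0,-1],[3.0,0,-7,0,-1],[3.0,0,-10,0,-1],[3.0,0,-10,0,-1]],
  ],
)

```text
t: 12.08
ee_pos: [0.4697, 0.2984, 0.1145]
tool_rot: [0.002, 0.003, 1.0, 0.001]
force: [-0.3, -0.2, -5.0]
width: 0.03
```

```bash
python3 - <<'E'
from h import *
go(.458,.297,.112,-.5)
E
```

```text
shift cm [ 1.17 -0.15  0.25] turn -3.1395 | at [469.7 298.4 114.5] phi 179.62 tilt [ 0.005  0.002 -1.   ] j6 0.42 t 12.07 F [-0.3 -0.2 -5. ] w 30.0
```

drive_tool(
  motion=[
    [[1.2,-0.15,0.2,-0.18,-1],[1.2,-0.15,0.2,-0.36,-1],[1.2,-0.15,0.2,-0.54,-1],[1.2,-0.15,0.2,-0.72,-1],[1.2,-0.15,0.2,-0.9,-1],[1.2,-0.15,0.2,-1.08,-1],[1.2,-0.15,0.2,-1.26,-1],[1.2,-0.15,0.2,-1.44,-1],[1.2,-0.15,0.2,-1.57,-1],[1.2,-0.15,0.2,-1.57,-1]],
  ],
)

```text
t: 13.32
ee_pos: [0.456, 0.2962, 0.1089]
tool_rot: [-0.001, -0.704, 0.71, 0.0]
force: [0.3, 0.5, -3.9]
width: 0.0302
```

drive_tool(
  motion=[
    [[0,0,0,-0.18,-1],[0,0,0,-0.36,-1],[0,0,0,-0.54,-1],[0,0,0,-0.72,-1],[0,0,0,-0.9,-1],[0,0,0,-1.08,-1],[0,0,0,-1.26,-1],[0,0,0,-1.44,-1],[0,0,0,-1.57,-1],[0,0,0,-1.57,-1]],
  ],
)

```text
t: 14.58
ee_pos: [0.4564, 0.2963, 0.1096]
tool_rot: [0.0, 1.0, -0.006, -0.0]
force: [-1.0, -0.1, -3.3]
width: 0.0304
```

```bash
python3 - <<'E'
from h import *
go(.458,.297,.012,-.5)
c=env.camera_info("wrist");a=env.snapshot("wrist")[...,::-1].copy();cv2.imwrite("pics/w3.png",a);np.save("c3.npy",c,allow_pickle=True)
print(proj(c,[[.53,.297,.032],[.53,.32,.032],[.53,.274,.032]]).round())
E
```

```text
shift cm [ 0.17 -0.08  9.76] turn -0.0033 | at [456.4 296.3 109.6] phi -0.69 tilt [-0.001 -0.    -1.   ] j6 -2.71 t 14.57 F [-1.  -0.1 -3.3] w 30.4
[[251. 111.]
 [221. 111.]
 [282. 110.]]
```

View pics/w3.png

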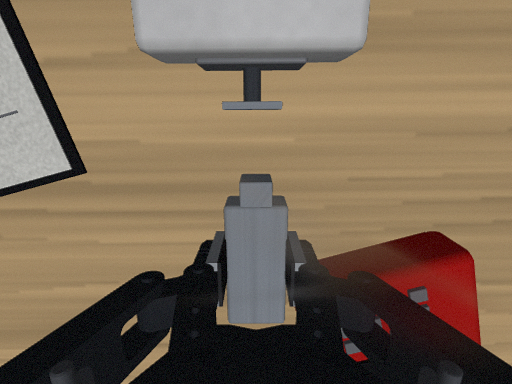

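The plate is centred at (252,105), spanning columns 222-282, which agrees with the projection (251,111). The bar sits unchanged in the jaws, with the stub tip at (256,176). I descend and approach.

drive_tool(
  motion=[
    [[0.2,0,3,0,-1],[0.2,0,6,0,-1],[0.2,0,8.5,0,-1],[0.2,0,9.7,0,-1],[0.2,0,9.7,0,-1],[1.0,0,9.7,0,-1],[1.8,0,9.7,0,-1],[2.5,0,9.7,0,-1],[2.5,0,9.7,0,-1]],
  ],
)

```text
t: 15.75
ee_pos: [0.4826, 0.2962, 0.0136]
tool_rot: [-0.0, 1.0, -0.004, 0.0]
force: [-0.8, 0.2, -3.8]
width: 0.0304
```

```bash
python3 - <<'E'
from h import *
go(.4952,.2965,.012,-.5)
E
```

```text
shift cm [ 1.26 -0.04  0.16] turn -0.0002 | at [482.6 296.2  13.6] phi -0.51 tilt [ 0.001  0.    -1.   ] j6 -2.73 t 15.75 F [-0.8  0.2 -3.8] w 30.4
```

drive_tool(
  motion=[
    [[0.15,0,0.12,0,-1],[0.28,0,0.12,0,-1],[0.4,0,0.12,0,-1],[0.52,0,0.12,0,-1],[0.64,0,0.12,0,-1],[0.76,0,0.12,0,-1],[0.88,0,0.12,0,-1],[0.95,0,0.12,0,-1],[0.95,0,0.12,0,-1]],
  ],
)

```text
t: 16.88
ee_pos: [0.4911, 0.2961, 0.0121]
tool_rot: [0.0, 1.0, -0.004, -0.0]
force: [-1.8, 0.4, -4.5]
width: 0.0303
```

```bash
python3 - <<'E'
from h import *
go(.496,.2965,.012,-.5)
F=[]
for i in range(3):
    a=env.snapshot("wrist");F.append(env.sense()["force"][0])
print(np.round(F,2))
E
```

```text
shift cm [ 0.49 -0.04  0.01] turn 0.0004 | at [491.1 296.1  12.1] phi -0.48 tilt [-0. -0. -1.] j6 -2.74 t 16.88 F [-1.8  0.4 -4.5] w 30.3
[-1.24 -1.79 -1.49]
```

drive_tool(
  motion=[
    [[0.1,0,0,0,-1],[0.2,0,0,0,-1],[0.3,0,0,0,-1],[0.4,0,0,0,-1],[0.5,0,0,0,-1],[0.5,0,0,0,-1],[0.5,0,0,0,-1]],
  ],
)

```text
t: 17.9
ee_pos: [0.4961, 0.2961, 0.0121]
tool_rot: [0.0, 1.0, -0.004, -0.0]
force: [-4.1, 1.3, -2.9]
width: 0.0302
```

```bash
python3 - <<'E'
from h import *
go(.498,.2965,.012,-.5)
F=[]
for i in range(5):
    a=env.snapshot("top");F.append(env.sense()["force"][0])
print(np.round(F,2),np.mean(F))
E
```

```text
shift cm [ 0.19 -0.05  0.01] turn 0.0004 | at [496.1 296.1  12.1] phi -0.48 tilt [-0. -0. -1.] j6 -2.74 t 17.9 F [-4.1  1.3 -2.9] w 30.2
[-5.35 -4.63 -4.74 -3.97 -4.96] -4.730600503653923
```

drive_tool(
  motion=[
    [[0.06,0,0,0,-1],[0.13,0,0,0,-1],[0.13,0,0,0,-1],[0.13,0,0,0,-1],[0.13,0,0,0,-1],[0.13,0,0,0,-1],[0.13,0,0,0,-1],[0.13,0,0,0,-1]],
  ],
)

```text
t: 19.15
ee_pos: [0.4974, 0.2961, 0.0121]
tool_rot: [0.0, 1.0, -0.004, -0.0]
force: [-5.5, 0.6, -3.6]
width: 0.0305
```

```bash
python3 - <<'E'
from h import *
a=env.snapshot("top")[...,::-1];w=env.snapshot("wrist")[...,::-1]
cv2.imwrite("pics/p3.png",np.hstack([cv2.resize(a[120:180,105:185],(400,300),interpolation=2),cv2.resize(w[80:230,150:350],(400,300),interpolation=2)]))
go(.47,.297,.012,-.5)
E
```

```text
shift cm [-2.74 -0.07  0.01] turn 0.0003 | at [497.4 296.   12.1] phi -0.48 tilt [-0.  0. -1.] j6 -2.74 t 19.25 F [-5.2  0.6 -3.6] w 30.3
```

View pics/p3.png

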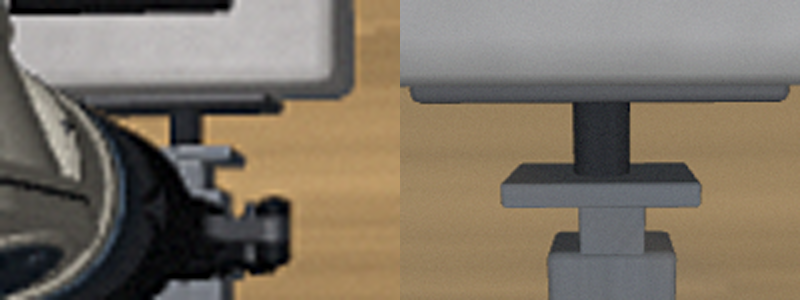

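The stub end is seated square on the plate: stub centre (612,225) against plate centre (601,190), about 2.5 mm off the middle, fully on the plate and about 7.5 mm in. I back off and lift.

drive_tool(
  motion=[
    [[-0.4,0,0,0,-1],[-1.0,0,0,0,-1],[-2.0,0,0,0,-1],[-3.0,0,0,0,-1],[-3.0,0,-3,0,-1],[-3.0,0,-7,0,-1],[-3.0,0,-11,0,-1],[-3.0,0,-12,0,-1],[-3.0,0,-12,0,-1]],
  ],
)

```text
t: 20.38
ee_pos: [0.4673, 0.2963, 0.1318]
tool_rot: [-0.0, 1.0, -0.004, 0.0]
force: [-0.2, -0.5, -4.8]
width: 0.0302
```

```bash
python3 - <<'E'
from h import *
go(.543,-.348,.13,-88.5)
E
```

```text
shift cm [ 8.1  64.37  0.18] turn 1.5363 | at [467.3 296.3 131.8] phi -0.47 tilt [ 0.  0. -1.] j6 -2.72 t 20.38 F [-0.2 -0.5 -4.8] w 30.2
```

drive_tool(
  motion=[
    [[0.8,6,0,0.15,-1],[1.6,12,0,0.3,-1],[2.4,18,0,0.45,-1],[3.2,24,0,0.6,-1],[4,30,0,0.75,-1],[4.8,36,0,0.9,-1],[5.6,42,0,1.05,-1],[6.4,48,0,1.2,-1],[7.2,54,0,1.35,-1],[7.6,58,0,1.45,-1]],
  ],
)

```text
t: 21.62
ee_pos: [0.5379, -0.2866, 0.1294]
tool_rot: [0.0, 0.744, -0.668, -0.002]
force: [1.0, 0.8, -4.5]
width: 0.0303
```

```bash
python3 - <<'E'
from h import *
go(.543,-.348,.11,-88.5)
E
```

```text
shift cm [6.16 0.14 1.92] turn 0.0805 | at [ 537.9 -286.6  129.4] phi -83.89 tilt [-0.003  0.002 -1.   ] j6 -2.3 t 21.62 F [ 1.   0.8 -4.5] w 30.3
```

drive_tool(
  motion=[
    [[3,0.1,1,0.08,-1],[5,0.1,1.9,0.08,-1],[6.1,0.1,1.9,0.08,-1],[6.1,0.1,1.9,0.08,-1],[6.1,0.1,1.9,0.08,-1],[6.1,0.1,1.9,0.08,-1]],
  ],
)

```text
t: 22.38
ee_pos: [0.5448, -0.3442, 0.1138]
tool_rot: [-0.0, 0.719, -0.695, 0.0]
force: [-0.1, 0.4, -4.1]
width: 0.0302
```

```bash
python3 - <<'E'
from h import *
go(.543,-.348,.009,-88.5)
a=env.snapshot("wrist")[...,::-1];b=env.snapshot("scene")[...,::-1]
cv2.imwrite("pics/tr.png",np.hstack([cv2.resize(a,(400,300)),cv2.resize(b[180:330,20:220],(400,300))]))
E
```

```text
shift cm [ 0.37  0.2  10.48] turn 0.0075 | at [ 544.8 -344.2  113.8] phi -88.07 tilt [ 0.001 -0.    -1.   ] j6 -2.3 t 22.38 F [-0.1  0.4 -4.1] w 30.2
```

View pics/tr.png

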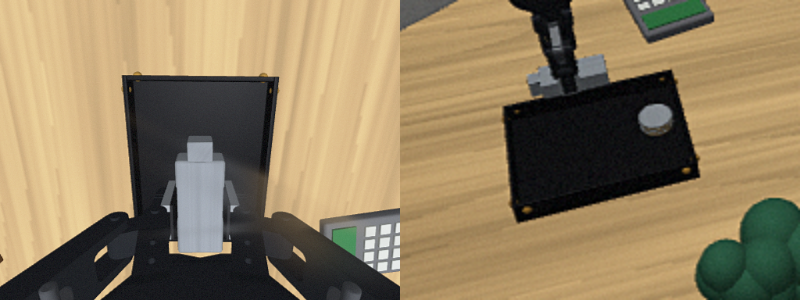

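The bar hangs inside the tray's outline (bar centre (200,195), tray from column 125 to 278), and the coins at (655,118) are clear. I lower it.

drive_tool(
  motion=[
    [[0.35,0.2,3,0.008,-1],[0.35,0.2,6,0.008,-1],[0.35,0.2,8.5,0.008,-1],[0.35,0.2,9.6,0.008,-1],[0.35,0.2,10,0.008,-1],[0.35,0.2,10.2,0.008,-1],[0.35,0.2,10.3,0.008,-1],[0.35,0.2,10.3,0.008,-1]],
  ],
)

```text
t: 23.48
ee_pos: [0.5428, -0.3487, 0.0107]
tool_rot: [-0.0, 0.716, -0.698, 0.0]
force: [-0.4, 0.7, -4.6]
width: 0.03
```

```bash
python3 - <<'E'
from h import *
go(.543,-.348,.008,-88.5)
E
```

```text
shift cm [-0.07 -0.02  0.27] turn -0.0018 | at [ 542.8 -348.7   10.7] phi -88.6 tilt [ 0.001 -0.001 -1.   ] j6 -2.3 t 23.48 F [-0.4  0.7 -4.6] w 30.0
```

drive_tool(
  motion=[
    [[0,0,0.1,0,-1],[0,0,0.2,0,-1],[0,0,0.25,0,-1],[0,0,0.25,0,-1],[0,0,0.25,0,-1]],
  ],
)

```text
t: 24.1
ee_pos: [0.5426, -0.3486, 0.008]
tool_rot: [0.0, 0.716, -0.698, 0.0]
force: [-1.5, 0.7, 1.4]
width: 0.03
```

The force went from -4.6 to +1.4 N, so the bar is on the floor. I release gently.

drive_tool(
  motion=[
    [[0,0,0,0,-0.25],[0,0,0,0,-0.2],[0,0,0,0,-0.1],[0,0,0,0,0.1],[0,0,0,0,0.3],[0,0,0,0,0.3],[0,0,0,0,0.3]],
  ],
  grip_force=20,
)

```text
t: 24.98
ee_pos: [0.5427, -0.3486, 0.0077]
tool_rot: [-0.0, 0.716, -0.698, -0.0]
force: [-0.7, 0.4, -0.1]
width: 0.0553
```

drive_tool(
  motion=[
    [[0,0,-1,0,0.3],[0,0,-3,0,0.3],[0,0,-6,0,0.3],[0,0,-10,0,0.3],[0,0,-14,0,0.3],[0,0,-16,0,0.3],[0,0,-16,0,0.3],[-30,0,-16,0,0.3],[-30,0,-16,0,0.3],[-30,0,-16,0,0.3]],
  ],
)

```text
t: 26.22
ee_pos: [0.5372, -0.1593, 0.1665]
tool_rot: [0.0, 0.715, -0.699, -0.001]
force: [0.6, 0.0, -0.3]
width: 0.0555
```

```bash
python3 - <<'E'
from h import *
go(.543,-.348,.008,-88.5)
a=env.snapshot("top")[...,::-1].copy();cv2.imwrite("pics/top9.png",a);c=env.camera_info("top")
H,S,V=cv2.split(cv2.cvtColor(a,cv2.COLOR_BGR2HSV))
def win(m,x0,x1,y0,y1):
    r=np.zeros_like(m);r[y0:y1,x0:x1]=m[y0:y1,x0:x1];return r
ms={"bar":(win((S<60)&(V>70),405,465,110,178),.024),"coin":(win((S<60)&(V>70),380,405,138,165),.02),"ring":(win((S<70)&(V>90),294,312,119,137),.016),"box":(win((H>105)&(H<130)&(S>100),235,275,58,100),.04)}
for n,(m,z) in ms.items():
  try:
    r=rect(c,m,z);print(n,r[0].round(1),round(r[1],1),r[2].round(1),r[3].round(1))
  except Exception as e: print(n,e)
E
```

```text
shift cm [18.89 -0.16 15.83] turn -0.0025 | at [ 537.2 -159.3  166.5] phi -88.64 tilt [-0.001  0.001 -1.   ] j6 -2.03 t 26.23 F [ 0.6  0.  -0.3] w 55.5
bar [ 541.5 -352.3] -2.4 152.3 131.9
coin [ 520.1 -272.4] -2.4 45.3 24.5
ring [587.1 -61.3] 43.7 23.8 22.4
box [689.8  43.3] 32.7 60.2 57.2
```

View pics/top9.png

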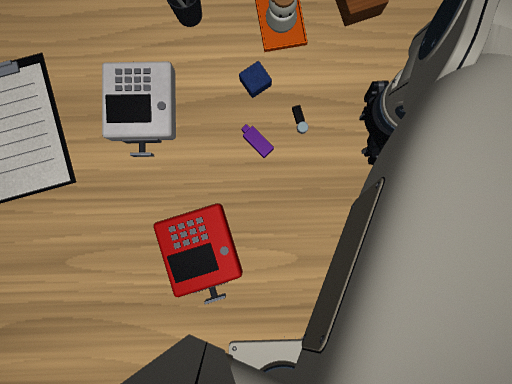

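The arm hides the tray. The ring box and loupe measure exactly as before, and the tester's plate is out again at (142,155). I move the arm farther left and check the tray.

drive_tool(
  motion=[
    [[-30,0,-2,0,0.3],[-30,0,-2,0,0.3],[-30,0,-2,0,0.3],[-30,0,-2,0,0.3],[-30,0,-2,0,0.3],[-30,0,-2,0,0.3],[-30,0,-2,0,0.3],[-30,0,-2,0,0.3]],
  ],
)

```text
t: 27.28
ee_pos: [0.5307, 0.1377, 0.1872]
tool_rot: [0.0, 0.715, -0.699, -0.0]
force: [0.2, 0.1, -0.1]
width: 0.0554
```

```bash
python3 - <<'E'
from h import *
go(.543,-.348,.008,-88.5)
a=env.snapshot("top")[...,::-1].copy();c=env.camera_info("top")
H,S,V=cv2.split(cv2.cvtColor(a,cv2.COLOR_BGR2HSV))
def win(m,x0,x1,y0,y1):
    r=np.zeros_like(m);r[y0:y1,x0:x1]=m[y0:y1,x0:x1];return r
ms={"bar":(win((S<60)&(V>70),408,462,112,176),.024),"coin":(win((S<60)&(V>70),380,405,138,165),.02)}
for n,(m,z) in ms.items():
    r=rect(c,m,z);print(n,r[0].round(1),round(r[1],1),r[2].round(1),r[3].round(1))
b=env.snapshot("scene")[...,::-1]
cv2.imwrite("pics/fin.png",np.hstack([cv2.resize(a[90:200,360:500],(400,300)),cv2.resize(b[180:330,20:220],(400,300))]))
E
```

```text
shift cm [48.58 -0.13 17.93] turn -0.0032 | at [530.7 137.7 187.2] phi -88.68 tilt [-0.001 -0.    -1.   ] j6 -1.49 t 27.27 F [ 0.2  0.1 -0.1] w 55.4
bar [ 541.6 -346.5] -88.5 81.0 30.9
coin [ 527.9 -258.5] -64.8 39.3 36.8
```

The numbers settle it. The bar lies flat in the tray at (541.6,-346.5) mm, yaw -88.5°, footprint 81 x 31 mm, and the coins have not moved.

```bash
python3 -c "
from workcell import env
print(env.close_job())"
```

```text
the job is handed in; nothing more can be done
None
```

The silver bar was pressed against the white tester's plate with its plain end first, then with its stub end. It was then laid flat in the black tray and released, and the job is handed in at about 27 s of the 64 s allowed.

- **Presses:** Each push was slow and held for more than 0.5 s. The plain end pushed the plate in about 7.5 mm of its 10 mm, at 5–6 N, and the top view agreed with that. The stub end reached a similar depth, judged from the force and how far the arm moved.
- **Centring:** The close wrist view showed the stub about 2.5 mm off the middle of the plate, though the calibrated positions put it within 1 mm. I accepted that because the stub was square and fully on the plate. The plain end was probably 1–2 mm off in the same direction.
- **Final state:** The bar measured 81 x 31 mm in the tray, which fits it lying flat, and its near end is about 30 mm clear of the coins. The coins, loupe ring and ring box measured within 1 mm of where they started. The tester's plate had come out again, and the gripper was empty and well clear.
- **Not checked:** I could not view the last tray picture because the limit of 12 was reached, so the bar and coin checks rest on measurements alone.

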